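# Slide the brass template out of its bed and lay it on the cork mat

## Robot

A 6-joint arm with a two-finger parallel gripper is mounted at the origin on a cart in front of the work surface, level with it; the furniture and walls round the work are solid. World frame = base frame: x ahead of the robot, y to its left, z up, the work surface at z = 0. Lengths are in m, angles in rad, forces in N, time in s.
With the tool pointing down it reaches from about 0.4 to 0.825 m from the base axis. Payload 7 kg.
Tool frame: the origin (TCP) lies midway between the tips of the shut fingers; the grasp point (between the pads) lies manip.grasp_offset behind it (manip.grasp_offset is the distance from the TCP to the grasp point, in m); z points along the fingers, y is the line along which they close (so a half turn about z gives the same grasp; the last joint's range is limited). The gripper opens to 85 mm and grips with 20 to 120 N. Pads are 22 mm wide; open, the fingers measure 114 mm over their backs; the gripper's body (76 mm by 85 mm) begins 54 mm behind the grasp point. The pads swing forward as they close: fully open they stand 13 mm farther back than shut.
Start: joints at [1.636, 0.359, 0.012, 0, -1.224, -0.288], TCP at [0.149, 0.658, 0.231] pointing down, gripper open.
Joint ranges: [-3.07, 3.07], [-1.43, 2.12], [-1.02, 1.25], [-3.03, 1.67], [-3.05, -0], [-3.03, 3.03]. Speed limits (rad/s): [2.39, 2.39, 3.01, 3.14, 3.14, 3.14].

## Interface

Orientations are given as a unit quaternion [w, x, y, z].
In Python, from workcell import manip gives the robot as it stands.
- The arm moves only by the tool apply_moves, never from a script. Its argument "increments" is a list of rows, each a list of 3 entries, a list of its own where there are three numbers: the shift along the tool's x, y, z in m, then the turn, a rotation vector about the tool's x, y, z in rad, then the finger opening in m, from 0 to 0.0854. In form: [[[x, y, z], [ax, ay, az], jaw], ...]. A call has 1 to 8 rows; each row shifts and turns the commanded pose from where the row before left it, along the tool's axes as they then stand; what a row does not reach is not made up. A row lasts 1/8 s, in which the tool goes at most 62.5 mm and 10.7 degrees, less where a joint would pass 70% of its speed; a pose out of reach is approached as far as the arm can. A call is refused whole if a number of a shift passes 0.0625 or a number of a turn 0.188, either way. A call with a gripper value outside its range is refused whole. The fingers move at their own pace and stop on an object; "force" is the grip in N (left out, the last holds). Time passes only in rows, so rows that do not move let the fingers close. It gives the time, the measured TCP pose, the force, the opening and the grip force at its end, in the units of the state.
- manip.sense(): the state, without advancing time (a new reading comes with each control period).
- manip.grab_frame(name): name is "scene" or "top" or "wrist"; returns a dict with "frame" (400x640x3 uint8, blue, green, red), "mtx" (3x3 intrinsics, pixels), "k1" (the pictures are not rectified: a ray, as slopes to the right and down, at radius r is drawn at 1 + k1 r^2 times it, then the intrinsics apply), "eye" and "rotation" of the camera in the world; the wrist camera has in their place "tool_from_camera" (4x4, takes a point from camera to tool coordinates, whose origin is the TCP and whose axes are the flange's). Camera axes: x right, y up, looking along -z (the intrinsics and any distortion apply to the point x, -y, -z); pixel columns grow to the right and rows downward; lengths in m; the calibration is good to about 2 mm. A picture is of the moment at which its call begins: read the wrist's pose just before it. There is no depth.
- manip.close_job(): hands the job in; it is judged then, once.
The state is a dict: "time": time; "qpos": joint angles; "joint_vel": joint speeds; "joint_torque": joint torques, N m; "tool_pos": TCP position; "ee_rot": TCP orientation; "force": force on the tool from outside, world axes, zero at the start; "moment": the same for the moment, N m; "width": finger opening in m; "grip_force": force on a finger pad.
Only numpy, scipy, OpenCV 4.12 (cv2) and the standard library are available. Lean on these libraries where they do the work, as an engineer would, in place of code of your own. Each camera call takes 0.05 s, during which the arm holds its last target. There are 200 camera calls.

## Task

Slide the brass stencil template along its channel until one end sticks out 3 to 5 cm past the end of the wooden bed while it still lies level in the channel, then take it by that end, lift it clear and lay it flat on the cork mat, lengthwise and in the middle. Leave the steel template lying in its own channel.

Things in the scene. Friction and masses are not known exactly. Their poses are not given: they have to be found in the camera images.
- brass_template: Yellow brass plate with three round holes, 120 long (its x) x 42 wide (its y) x 5 mm thick, about 0.12 kg, loose; origin at the centre of its underside. Lies lengthwise in either of the bed's channels, at first with its centre 4 to 20 mm on the +x side of the bed's centre, leaving 34 to 50 mm of bare channel floor behind its -x end for shut fingertips to push from.
- steel_template: Grey steel plate of the same size with three square holes, loose, in the bed's other channel; origin at the centre of its underside. It stays there.
- bed: Fixed dark wooden bed, 180 long (its x, roughly to the robot's right) x 120 mm wide (its y); origin at the centre of its underside on the table. Two channels along x, centred at y = +28 and -28 mm, each 48 mm wide, floor 30 mm above the table, open at both ends. The three pale rails, 8 mm wide, rise 6 mm above that floor, 1 mm above the templates, so their sides cannot be gripped inside.
- mat: Fixed cork mat, 200 long (its x axis) x 110 wide (its y axis) x 6 mm thick, flat on the table to the robot's right; origin at the centre of its underside, z up.
There are look-alikes about, which are no part of the job. Of the things shaped like the mat, the cork one is meant.

How it is judged:
By the outcome, as a careful person would: the job done as asked, in the order asked, and still so for the second after the job is handed in, with the robot touching nothing.
It also fails if it takes over 45 s, if anything falls off the work surface, if the arm or the gripper's body presses on something with over 40 N, if the wrist force passes 120 N, or if a joint passes its speed limit or range.

## Working session

There is one attempt and no reset: what is moved stays moved. The work goes in short steps, Python scripts to look and compute and a tool call to move; the robot and the scene stay as the last step left them, time stands still between calls to the robot, and variables do not carry over. Pictures are saved under pics/ and viewed, at most 10 in all, crops included, and the job is handed in when it is done.

Besides the shell and the picture viewer there is one more tool, called after "Call:" in YAML: its name, and indented under it one key for each argument. apply_moves: Moves the arm, as the interface text tells. Its arguments: {"type":"object","properties":{"increments":{"type":"array","items":{"type":"array"}},"force":{"type":"number"}},"required":["increments"]}

```bash
mkdir -p pics; ls; cat > h.py <<'E'
import numpy as np, cv2
from workcell import manip
from scipy.spatial.transform import Rotation as R
def ray(f,uv,pose=None):
    K=np.array(f["mtx"]);d=(np.array(uv,float).reshape(-1,2)-K[:2,2])/[K[0,0],K[1,1]]
    rd=np.linalg.norm(d,axis=1,keepdims=True);r=rd.copy()
    for _ in range(30): r=rd/(1+f["k1"]*r**2)
    d=d/(1+f["k1"]*r**2)
    c=np.c_[d[:,0],-d[:,1],-np.ones(len(d))]
    if "eye" in f: return np.array(f["eye"]),c@np.array(f["rotation"]).reshape(3,3).T
    T=np.array(f["tool_from_camera"]);p,q=pose
    Rt=R.from_quat(np.roll(q,-1)).as_matrix()
    return p+Rt@T[:3,3],c@(Rt@T[:3,:3]).T
def onz(f,uv,z,pose=None):
    o,d=ray(f,uv,pose);t=(z-o[2])/d[:,2];return o+t[:,None]*d
E
python3 - <<'E'
from h import *
s=manip.sense();print(s, manip.grasp_offset)
for n in("scene","top"):
    f=manip.grab_frame(n);cv2.imwrite(f"pics/{n}0.png",f["frame"]);np.save(f"pics/{n}0.npy",f,allow_pickle=True)
    print(n,f["eye"],f["mtx"],f["k1"])
E
```

```text
pics
{'time': 0.0, 'qpos': array([ 1.63612618e+00,  3.59394267e-01,  1.10532418e-02, -3.50763335e-04,
       -1.22408866e+00, -2.88093598e-01]), 'joint_vel': array([-0.00021355, -0.00115459,  0.00091661, -0.00050346,  0.00096872,
        0.00155747]), 'joint_torque': array([-3.13534714e-03, -5.83319736e+01,  2.93429857e+01,  6.93694711e+00,
       -5.74436141e-03, -6.81889489e-06]), 'tool_pos': array([0.14904848, 0.65784444, 0.23035635]), 'ee_rot': array([ 8.32949408e-04,  9.93796463e-01, -1.11211039e-01, -1.87622517e-05]), 'force': array([0.28098724, 0.53414546, 0.04992483]), 'moment': array([-0.02394244,  0.04789681, -0.05463594]), 'grip_force': 0.0, 'width': 0.08528609560920918} 0.0187
scene [-0.21672487 -1.23612758  0.80658201] [[515.97861169   0.         320.96557015]
 [  0.         515.97861169 200.69727291]
 [  0.           0.           1.        ]] -0.027465927229853183
top [ 0.40628556 -0.10147453  1.12035537] [[361.94613863   0.         316.3085604 ]
 [  0.         361.94613863 201.04786481]
 [  0.           0.           1.        ]] -0.05896637436971887
```

View pics/top0.png

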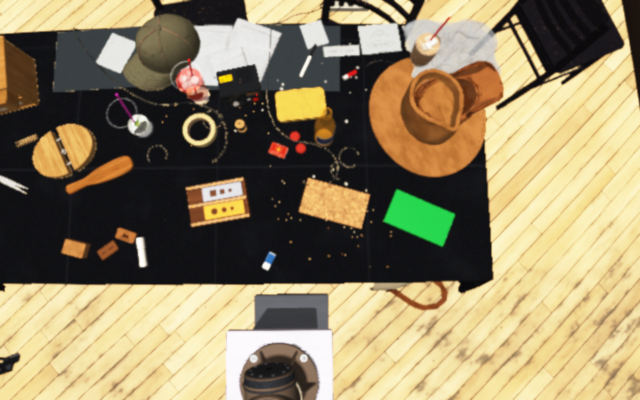

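View pics/scene0.png

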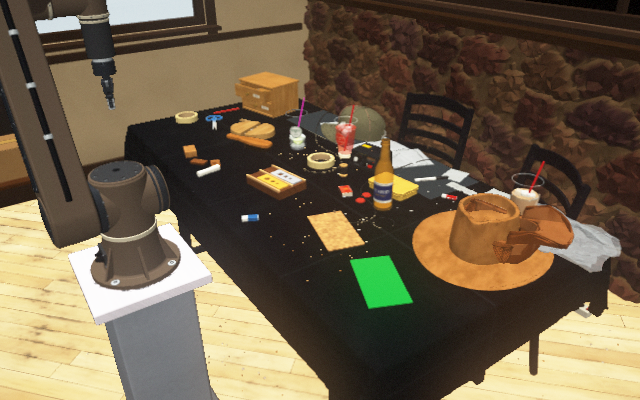

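The top view shows the bed at about (217,202), with brass in the near channel (225,211) and steel in the far one (217,191). Look-alikes for the brass are the steel plate (217,191), the yellow block (300,104) and the black/yellow case (238,80). For the cork mat (334,203) they are the green mat (419,218) and the hat brim (428,117). I choose the plate with round holes at (225,211) and the cork at (334,203), and will check both in a crop.

```bash
python3 - <<'E'
from h import *
f=np.load("pics/top0.npy",allow_pickle=True).item();im=f["frame"]
c=cv2.resize(im[165:245,175:385],None,fx=3.8,fy=3.8,interpolation=cv2.INTER_CUBIC);cv2.imwrite("pics/crop0.png",c)
hsv=cv2.cvtColor(im,cv2.COLOR_BGR2HSV)
def rect(m,z,name):
    m=cv2.morphologyEx(m.astype(np.uint8),cv2.MORPH_CLOSE,np.ones((3,3)))
    m=cv2.morphologyEx(m,cv2.MORPH_OPEN,np.ones((2,2)))
    cs,_=cv2.findContours(m,0,2);k=max(cs,key=cv2.contourArea)
    p=onz(f,k.reshape(-1,2),z)[:,:2]
    r=cv2.minAreaRect((p*1000).astype(np.float32));print(name,cv2.minAreaRect(k),r)
    print((cv2.boxPoints(r)).round(0).tolist())
roi=np.zeros(im.shape[:2],bool)
a=roi.copy();a[170:235,290:378]=1
rect(a&(hsv[...,2]>90),.006,"mat")
b=roi.copy();b[172:235,178:256]=1
rect(b&(hsv[...,2]>60),.036,"bed")
print(hsv[211,205:250].tolist()[::4])
rect(b&(hsv[...,0]>20)&(hsv[...,0]<32)&(hsv[...,1]>150)&(hsv[...,2]>120),.035,"brass")
E
```

```text
Traceback (most recent call last):
  File "h.py", line 15, in onz
    o,d=ray(f,uv,pose);t=(z-o[2])/d[:,2];return o+t[:,None]*d
        ~~~^^^^^^^^^^^
  File "h.py", line 10, in ray
    if "eye" in f: return np.array(f["eye"]),c@np.array(f["rotation"]).reshape(3,3).T
                                               ~~~~~~~~~~~~~~~~~~~~~~~~~~~~~~~^^^^^
ValueError: cannot reshape array of size 4 into shape (3,3)
```

View pics/crop0.png

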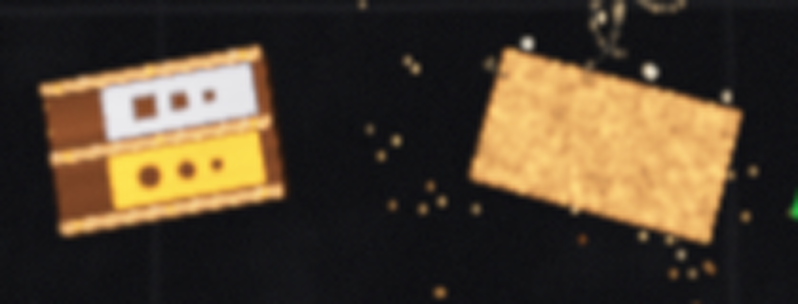

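The crop confirms it. The brass plate with round holes is in the near channel, pushed toward the right end, with bare floor on its left. The steel plate has square holes, and the cork mat is to the right.

```bash
sed -i 's/c@np.array(f\["rotation"\]).reshape(3,3).T/c@R.from_quat(np.roll(f["rotation"],-1)).as_matrix().T/' h.py
cat > m.py <<'E'
from h import *
def rect(f,m,z,name,pose=None):
    m=cv2.morphologyEx(m.astype(np.uint8),cv2.MORPH_CLOSE,np.ones((3,3)))
    m=cv2.morphologyEx(m,cv2.MORPH_OPEN,np.ones((2,2)))
    cs,_=cv2.findContours(m,0,2);k=max(cs,key=cv2.contourArea)
    p=onz(f,k.reshape(-1,2),z,pose)[:,:2]
    r=cv2.minAreaRect((p*1000).astype(np.float32));print(name,np.round(cv2.minAreaRect(k)[0]),np.round(r[0],1),np.round(r[1],1),round(r[2],2))
    print((cv2.boxPoints(r)).round(0).tolist())
E
python3 - <<'E'
from m import *
f=np.load("pics/top0.npy",allow_pickle=True).item();im=f["frame"];print(f["rotation"])
hsv=cv2.cvtColor(im,cv2.COLOR_BGR2HSV)
roi=np.zeros(im.shape[:2],bool)
a=roi.copy();a[170:235,290:378]=1
rect(f,a&(hsv[...,2]>90),.006,"mat")
b=roi.copy();b[172:235,178:256]=1
rect(f,b&(hsv[...,2]>60),.036,"bed")
rect(f,b&(hsv[...,0]>20)&(hsv[...,0]<32)&(hsv[...,1]>150)&(hsv[...,2]>120),.035,"brass")
print(manip.grab_frame("wrist")["tool_from_camera"])
s=manip.sense();print(R.from_quat(np.roll(s["ee_rot"],-1)).as_matrix().round(3))
E
```

```text
[-0.70226907 -0.03762191  0.04699802  0.70936164]
mat [336. 202.] [ 536.8 -177.4] [209.1 137.7] 71.18
[[438.0, -254.0], [568.0, -299.0], [636.0, -101.0], [505.0, -56.0]]
bed [218. 203.] [535.4 179.8] [128.3 183.7] 9.71
[[457.0, 259.0], [488.0, 78.0], [614.0, 100.0], [583.0, 281.0]]
brass [225. 210.] [511.8 160. ] [ 40.5 118.2] 9.0
[[483.0, 215.0], [501.0, 98.0], [541.0, 105.0], [523.0, 221.0]]
[[-5.50949320e-04  9.56233579e-01  2.92603893e-01  7.40930369e-02]
 [ 9.99999626e-01  7.21823164e-04 -4.76010187e-04  2.88424345e-04]
 [-6.66385193e-04  2.92603522e-01 -9.56233620e-01 -1.42369035e-01]
 [ 0.00000000e+00  0.00000000e+00  0.00000000e+00  1.00000000e+00]]
[[ 0.975 -0.221 -0.   ]
 [-0.221 -0.975 -0.001]
 [ 0.     0.001 -1.   ]]
```

```bash
cat > plan.py <<'E'
from h import *
def plan(goal,yaw_x,n,base=None):
    """rows in tool axes to bring the TCP to goal with tool x along world direction yaw_x, pointing down"""
    s=manip.sense();p=np.array(s["tool_pos"]);R0=R.from_quat(np.roll(s["ee_rot"],-1))
    x=np.array([*yaw_x,0.]);x/=np.linalg.norm(x);z=np.array([0,0,-1.])
    w=(R0.inv()*R.from_matrix(np.c_[x,np.cross(z,x),z])).as_rotvec()
    print("turn total",w.round(4),"shift world",(np.array(goal)-p).round(4))
    d=(np.array(goal)-p)/n;Rc=R0
    for i in range(n):
        print([[*Rc.inv().apply(d).round(4).tolist()],(w/n).round(4).tolist()]);Rc=Rc*R.from_rotvec(w/n)
E
python3 -c "
from plan import *
plan([.501,.2145,.22],[.169,-.986],16)"
```

```text
turn total [ 1.0000e-03 -9.0000e-04  1.1782e+00] shift world [ 0.3519 -0.4434 -0.0106]
[[0.0276, 0.0222, 0.0007], [0.0001, -0.0001, 0.0736]]
[[0.0291, 0.0201, 0.0007], [0.0001, -0.0001, 0.0736]]
[[0.0305, 0.0179, 0.0007], [0.0001, -0.0001, 0.0736]]
[[0.0318, 0.0156, 0.0007], [0.0001, -0.0001, 0.0736]]
[[0.0328, 0.0132, 0.0007], [0.0001, -0.0001, 0.0736]]
[[0.0337, 0.0108, 0.0007], [0.0001, -0.0001, 0.0736]]
[[0.0344, 0.0082, 0.0007], [0.0001, -0.0001, 0.0736]]
[[0.0349, 0.0057, 0.0007], [0.0001, -0.0001, 0.0736]]
[[0.0352, 0.0031, 0.0007], [0.0001, -0.0001, 0.0736]]
[[0.0354, 0.0005, 0.0007], [0.0001, -0.0001, 0.0736]]
[[0.0353, -0.0021, 0.0007], [0.0001, -0.0001, 0.0736]]
[[0.0351, -0.0047, 0.0007], [0.0001, -0.0001, 0.0736]]
[[0.0346, -0.0073, 0.0007], [0.0001, -0.0001, 0.0736]]
[[0.034, -0.0098, 0.0007], [0.0001, -0.0001, 0.0736]]
[[0.0332, -0.0123, 0.0007], [0.0001, -0.0001, 0.0736]]
[[0.0322, -0.0147, 0.0007], [0.0001, -0.0001, 0.0736]]
```

Call:
apply_moves:
  increments:
    - [[0.028,0.022,0],[0,0,0.074],0]
    - [[0.029,0.02,0],[0,0,0.074],0]
    - [[0.03,0.018,0],[0,0,0.074],0]
    - [[0.032,0.016,0],[0,0,0.074],0]
    - [[0.033,0.013,0],[0,0,0.074],0]
    - [[0.034,0.011,0],[0,0,0.074],0]
    - [[0.034,0.008,0],[0,0,0.074],0]
    - [[0.035,0.006,0],[0,0,0.074],0]

```text
time: 1.15
tool_pos: [0.3252, 0.435, 0.2311]
ee_rot: [0.0, 0.918, -0.397, -0.0]
force: [-0.3, 0.0, 0.0]
width: 0.0
grip_force: 0.0
```

Call:
apply_moves:
  increments:
    - [[0.035,0.003,0],[0,0,0.074],0]
    - [[0.035,0.0,0],[0,0,0.074],0]
    - [[0.035,-0.002,0],[0,0,0.074],0]
    - [[0.035,-0.005,0],[0,0,0.074],0]
    - [[0.035,-0.007,0.002],[0,0,0.073],0]
    - [[0.034,-0.01,0.002],[0,0,0.073],0]
    - [[0.033,-0.012,0.002],[0,0,0.073],0]
    - [[0.032,-0.015,0.002],[0,0,0.073],0]

```text
time: 2.15
tool_pos: [0.5005, 0.214, 0.2231]
ee_rot: [0.0, 0.763, -0.646, -0.0]
force: [0.9, 0.4, -0.2]
width: -0.0001
grip_force: 0.0
```

```bash
python3 - <<'E'
from m import *
s=manip.sense();f=manip.grab_frame("wrist");s=manip.sense();f=manip.grab_frame("wrist")
f["pose"]=(np.array(s["tool_pos"]),np.array(s["ee_rot"]));np.save("pics/w1.npy",f,allow_pickle=True)
cv2.imwrite("pics/w1.png",f["frame"]);print(s["time"],s["tool_pos"],s["ee_rot"],s["force"],s["width"])
E
```

```text
2.2 [0.50197884 0.21173974 0.22268511] [ 6.79919404e-04  7.61725814e-01 -6.47899125e-01  2.14472534e-04] [ 2.26610862 -1.5596023   0.2021132 ] 8.102090052451401e-05
```

View pics/w1.png

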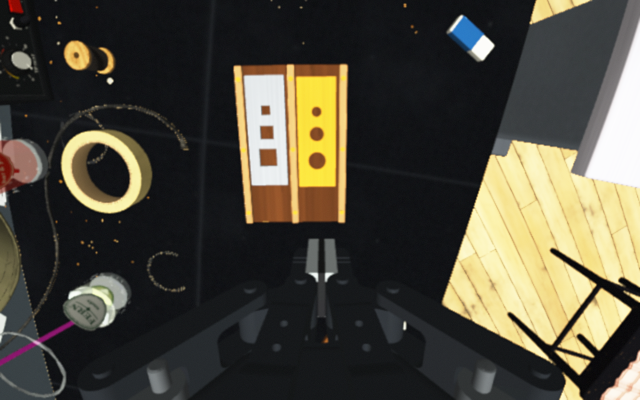

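The wrist view shows the whole bed (cols 235–348, rows 65–222) and the brass at (317,131). The floor is bare below row 187.

```bash
python3 - <<'E'
from m import *
f=np.load("pics/w1.npy",allow_pickle=True).item();im=f["frame"];P=f["pose"]
hsv=cv2.cvtColor(im,cv2.COLOR_BGR2HSV);roi=np.zeros(im.shape[:2],bool);roi[55:232,225:358]=1
rect(f,roi&(hsv[...,2]>70),.036,"bed",P)
rect(f,roi&(hsv[...,0]>20)&(hsv[...,0]<32)&(hsv[...,1]>150)&(hsv[...,2]>150),.035,"brass",P)
E
```

```text
bed [291. 144.] [536.9 184.3] [121.9 179.4] 9.79
[[462.0, 262.0], [492.0, 86.0], [612.0, 106.0], [582.0, 283.0]]
brass [316. 132.] [513.2 163.3] [ 42.  119.6] 9.72
[[482.0, 219.0], [503.0, 101.0], [544.0, 108.0], [524.0, 226.0]]
```

```bash
python3 -c "
from plan import *
plan([.4978,.2466,.046],[.169,-.9856],7)"
```

```text
turn total [ 0.001  -0.0009 -0.0063] shift world [-0.0033  0.0338 -0.1767]
[[-0.0049, -0.0003, 0.0252], [0.0001, -0.0001, -0.0009]]
[[-0.0049, -0.0003, 0.0252], [0.0001, -0.0001, -0.0009]]
[[-0.0049, -0.0003, 0.0252], [0.0001, -0.0001, -0.0009]]
[[-0.0049, -0.0003, 0.0252], [0.0001, -0.0001, -0.0009]]
[[-0.0049, -0.0004, 0.0252], [0.0001, -0.0001, -0.0009]]
[[-0.0048, -0.0004, 0.0252], [0.0001, -0.0001, -0.0009]]
[[-0.0048, -0.0004, 0.0252], [0.0001, -0.0001, -0.0009]]
```

Call:
apply_moves:
  increments:
    - [[-0.006,0,0.025],[0,0,-0.006],0]
    - [[-0.006,0,0.025],[0,0,0],0]
    - [[-0.006,0,0.025],[0,0,0],0]
    - [[-0.006,-0.001,0.025],[0,0,0],0]
    - [[-0.006,-0.001,0.025],[0,0,0],0]
    - [[-0.004,0,0.025],[0,0,0],0]
    - [[0,0,0.02],[0,0,0],0]
    - [[0,0,0],[0,0,0],0]

```text
time: 3.25
tool_pos: [0.4951, 0.2483, 0.0519]
ee_rot: [0.002, 0.766, -0.643, -0.0]
force: [0.4, -0.5, 0.2]
width: -0.0001
grip_force: 0.0
```

```bash
python3 -c "
from plan import *
plan([.4978,.2466,.032],[.169,-.9856],1)"
```

```text
turn total [ 0.0029 -0.0019  0.0047] shift world [ 0.0027 -0.0017 -0.0199]
[[0.0021, -0.0024, 0.0199], [0.0029, -0.0019, 0.0047]]
```

Call:
apply_moves:
  increments:
    - [[0.002,-0.002,0.006],[0,0,0.005],0]
    - [[0,0,0.006],[0,0,0],0]
    - [[0,0,0.005],[0,0,0],0]
    - [[0,0,0.003],[0,0,0],0]
    - [[0,0,0],[0,0,0],0]

```text
time: 3.88
tool_pos: [0.4984, 0.2472, 0.0331]
ee_rot: [0.0, 0.764, -0.645, -0.0]
force: [0.1, -0.0, -0.3]
width: -0.0003
grip_force: 0.0
```

Call:
apply_moves:
  increments:
    - [[0.006,0,0.001],[0,0,0],0]
    - [[0.008,0,0],[0,0,0],0]
    - [[0.008,0,0],[0,0,0],0]
    - [[0.008,0,0],[0,0,0],0]
    - [[0.008,0,0],[0,0,0],0]
    - [[0.008,0,0],[0,0,0],0]
    - [[0.008,0,0],[0,0,0],0]
    - [[0.006,0,0],[0,0,0],0]

```text
time: 4.88
tool_pos: [0.5088, 0.1876, 0.0324]
ee_rot: [-0.0, 0.764, -0.645, 0.0]
force: [-1.1, 1.0, 0.4]
width: -0.0
grip_force: 0.7
```

```bash
cat > look.py <<'E'
from m import *
import sys
def look(name,z=.035):
    s=manip.sense();f=manip.grab_frame("wrist");P=(np.array(s["tool_pos"]),np.array(s["ee_rot"]))
    f["pose"]=P;np.save(f"pics/{name}.npy",f,allow_pickle=True);cv2.imwrite(f"pics/{name}.png",f["frame"])
    print(s["time"],s["tool_pos"].round(4),s["force"].round(1),s["width"],s["grip_force"])
    hsv=cv2.cvtColor(f["frame"],cv2.COLOR_BGR2HSV)
    rect(f,(hsv[...,0]>20)&(hsv[...,0]<32)&(hsv[...,1]>165)&(hsv[...,2]>150),z,"brass",P)
    return f
if __name__=="__main__": look(sys.argv[1])
E
python3 look.py w2
```

```text
4.875 [0.5088 0.1876 0.0324] [-1.1  1.   0.4] -1.9414596268107267e-05 0.7127986941486597
brass [313. 120.] [522.  123.3] [ 42.1 110.9] 10.59
[[491.0, 174.0], [511.0, 65.0], [553.0, 73.0], [532.0, 182.0]]
```

View pics/w2.png

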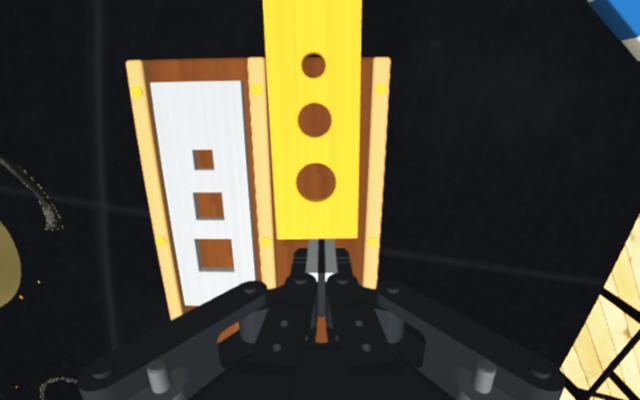

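The brass end is at row 238, in contact with the fingers, and its overhang is about 32 mm. I'll push 8 mm more, back off and rise.

Call:
apply_moves:
  increments:
    - [[0.004,0,0],[0,0,0],0]
    - [[0.004,0,0],[0,0,0],0]
    - [[0,0,0],[0,0,0],0]
    - [[-0.003,0,0],[0,0,0],0]
    - [[-0.003,0,-0.015],[0,0,0],0]
    - [[0,0,-0.03],[0,0,0],0.06]
    - [[0.03,0,-0.04],[0,0,0],0.08]
    - [[0.04,0,-0.04],[0,0,0],0.08]

```text
time: 5.92
tool_pos: [0.5208, 0.1172, 0.1596]
ee_rot: [-0.0, 0.765, -0.644, 0.0]
force: [1.4, -0.6, -0.7]
width: 0.0544
grip_force: 0.0
```

Call:
apply_moves:
  increments:
    - [[0.03,0,-0.02],[0,0,0],0.08]
    - [[0,0,0],[0,0,0],0.08]

```text
time: 6.18
tool_pos: [0.5268, 0.0867, 0.1804]
ee_rot: [-0.002, 0.764, -0.646, 0.001]
force: [0.9, 0.1, -0.3]
width: 0.0798
grip_force: 0.0
```

```bash
python3 - <<'E'
from look import *
f=look("w3");im=f["frame"];hsv=cv2.cvtColor(im,cv2.COLOR_BGR2HSV)
E
```

```text
6.175 [0.5268 0.0867 0.1804] [ 0.9  0.1 -0.3] 0.0797813709805681 0.0
brass [317. 206.] [526.8 111.7] [ 48.  120.3] 10.65
[[492.0, 166.0], [514.0, 48.0], [562.0, 57.0], [539.0, 175.0]]
```

View pics/w3.png

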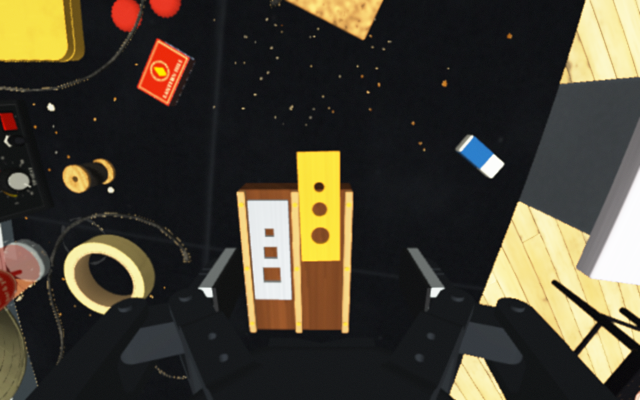

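The brass now sticks out past the bed end: its tip is at row 151 (cols 297–339) and the bed end at about row 187. Next I'll measure the overhang exactly.

```bash
python3 - <<'E'
from plan import *
f=np.load("pics/w3.npy",allow_pickle=True).item();P=f["pose"]
a=onz(f,[(297.5,151.5),(339.5,151),(301.5,261.5),(340,261)],.035,P)*1000
b=onz(f,[(238,191),(352,189),(248,332),(350,332)],.036,P)*1000
C=np.array([536.9,184.3]);X=np.array([.169,-.9856]);Y=-np.array([-X[1],X[0]])*-1
for q in (a,b): print(np.c_[(q[:,:2]-C)@X,(q[:,:2]-C)@Y].round(1).tolist())
# grasp: pad centre 18 mm from tip end
g=C+X*112+Y*-27.0; print(g)
plan([g[0]/1000,g[1]/1000,.055],X,6)
E
```

```text
[[130.9, -3.3], [131.3, -44.7], [9.4, -4.4], [10.0, -47.1]]
[[91.0, 58.9], [92.8, -58.0], [-87.1, 63.3], [-86.6, -60.9]]
[529.2168  69.3498]
turn total [-0.0024  0.001  -0.0023] shift world [ 0.0031 -0.0179 -0.1239]
[[0.003, 0.0, 0.0207], [-0.0004, 0.0002, -0.0004]]
[[0.003, 0.0, 0.0207], [-0.0004, 0.0002, -0.0004]]
[[0.003, 0.0, 0.0207], [-0.0004, 0.0002, -0.0004]]
[[0.003, 0.0, 0.0207], [-0.0004, 0.0002, -0.0004]]
[[0.003, 0.0, 0.0207], [-0.0004, 0.0002, -0.0004]]
[[0.003, 0.0, 0.0207], [-0.0004, 0.0002, -0.0004]]
```

Call:
apply_moves:
  increments:
    - [[0.004,0,0.022],[0,0,0],0.08]
    - [[0.004,0,0.024],[0,0,0],0.08]
    - [[0.004,0,0.024],[0,0,0],0.08]
    - [[0.004,0,0.024],[0,0,0],0.08]
    - [[0.002,0,0.022],[0,0,0],0.08]
    - [[0,0,0.014],[0,0,0],0.08]
    - [[0,0,0],[0,0,0],0.08]
    - [[0,0,0],[0,0,0],0.08]

```text
time: 7.22
tool_pos: [0.5292, 0.0703, 0.0479]
ee_rot: [-0.0, 0.764, -0.645, 0.0]
force: [0.9, -1.1, 0.1]
width: 0.0802
grip_force: 0.0
```

```bash
python3 - <<'E'
from plan import *
C=np.array([536.9,184.3]);X=np.array([.169,-.9856]);Y=np.array([.9856,.169]);g=(C+X*112-Y*26)/1000
plan([*g,.021],X,1)
E
```

```text
turn total [-0.0007  0.0001 -0.0003] shift world [ 0.001  -0.0008 -0.0269]
[[0.001, -0.0008, 0.0269], [-0.0007, 0.0001, -0.0003]]
```

Call:
apply_moves:
  increments:
    - [[0.001,-0.001,0.009],[0,0,0],0.08]
    - [[0,0,0.009],[0,0,0],0.08]
    - [[0,0,0.008],[0,0,0],0.07]
    - [[0,0,0],[0,0,0],0.06]
    - [[0,0,0],[0,0,0],0.05]
    - [[0,0,0],[0,0,0],0.045]
    - [[0,0,0],[0,0,0],0.03]
    - [[0,0,0],[0,0,0],0.03]
  force: 50

```text
time: 8.22
tool_pos: [0.5304, 0.0692, 0.0218]
ee_rot: [-0.0, 0.764, -0.645, 0.0]
force: [-0.0, 0.1, 4.1]
width: 0.0403
grip_force: 49.7
```

Call:
apply_moves:
  increments:
    - [[0,0,0],[0,0,0],0.03]
    - [[0,0,0],[0,0,0],0.03]
  force: 70

```text
time: 8.48
tool_pos: [0.5304, 0.0692, 0.0218]
ee_rot: [-0.0, 0.764, -0.645, 0.0]
force: [-0.6, -0.6, 5.9]
width: 0.0395
grip_force: 69.6
```

```bash
python3 look.py w4
```

```text
8.475 [0.5304 0.0692 0.0218] [-0.6 -0.6  5.9] 0.039474369556456355 69.57866907119751
brass [322. 287.] [527.2  83. ] [42.1 64.6] 8.23
[[502.0, 112.0], [511.0, 48.0], [553.0, 54.0], [543.0, 118.0]]
```

View pics/w4.png

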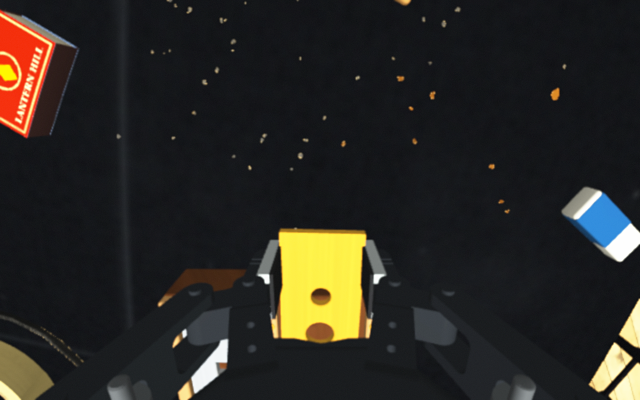

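The brass end is gripped squarely between both pads, near (321,270) with its end edge at row 232. Now I'll lift.

Call:
apply_moves:
  increments:
    - [[0,0,-0.004],[0,0,0],0.03]
    - [[0,0,-0.006],[0,0,0],0.03]
    - [[0,0,-0.01],[0,0,0],0.03]
    - [[0,0,-0.015],[0,0,0],0.03]
    - [[0,0,-0.02],[0,0,0],0.03]
    - [[0,0,-0.02],[0,0,0],0.03]
    - [[0,0,-0.02],[0,0,0],0.03]
    - [[0,0,-0.02],[0,0,0],0.03]

```text
time: 9.52
tool_pos: [0.53, 0.069, 0.1381]
ee_rot: [-0.0, 0.764, -0.645, 0.0]
force: [0.0, -0.5, -1.2]
width: 0.0395
grip_force: 70.4
```

```bash
python3 - <<'E'
from look import *
f=look("w5",.14);im=f["frame"];hsv=cv2.cvtColor(im,cv2.COLOR_BGR2HSV)
P=f["pose"];print(P)
# mat from top view with plain corners, crop pixels
t=np.load("pics/top0.npy",allow_pickle=True).item()
c=onz(t,np.array([(506,47),(743,110),(711,244),(470,180)])/3.8+[175-.37,165-.37],.006)[:,:2]*1000
print(c.round(0).tolist(),c.mean(0))
E
```

```text
9.525 [0.53   0.069  0.1381] [ 0.  -0.5 -1.2] 0.039479185584727225 70.40948152542114
brass [322. 287.] [525.6  90.6] [45.5 70. ] 8.15
[[498.0, 122.0], [508.0, 53.0], [553.0, 59.0], [543.0, 128.0]]
(array([0.52996054, 0.06900531, 0.13806073]), array([-4.53419815e-04,  7.64252557e-01, -6.44916889e-01,  1.73409195e-04]))
[[616.0, -91.0], [562.0, -285.0], [453.0, -256.0], [507.0, -61.0]] [ 534.48726907 -173.38213923]
```

View pics/w5.png

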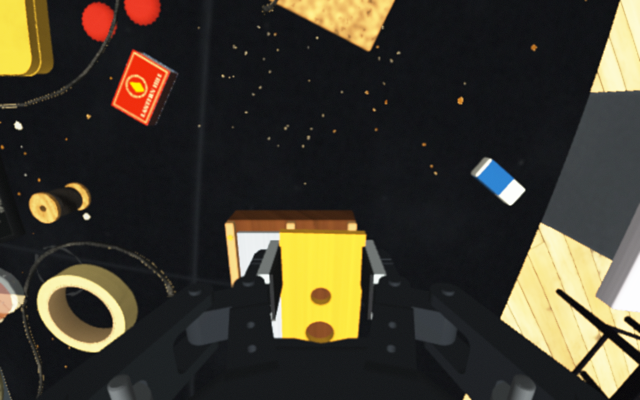

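The plate is held level above the bed, and the steel still lies in its channel. Next I'll move to a viewpoint before the mat.

```bash
python3 -c "
from plan import *
plan([.5565,-.093,.25],[-.268,-.963],8)"
```

```text
turn total [-0.0045  0.0017  0.4411] shift world [ 0.0251 -0.1624  0.1092]
[[0.0205, 0.0003, -0.0137], [-0.0006, 0.0002, 0.0551]]
[[0.0205, -0.0009, -0.0137], [-0.0006, 0.0002, 0.0551]]
[[0.0204, -0.002, -0.0137], [-0.0006, 0.0002, 0.0551]]
[[0.0203, -0.0031, -0.0137], [-0.0006, 0.0002, 0.0551]]
[[0.0201, -0.0042, -0.0137], [-0.0006, 0.0002, 0.0551]]
[[0.0198, -0.0053, -0.0137], [-0.0006, 0.0002, 0.0551]]
[[0.0195, -0.0064, -0.0137], [-0.0006, 0.0002, 0.0551]]
[[0.0192, -0.0074, -0.0137], [-0.0006, 0.0002, 0.0551]]
```

Call:
apply_moves:
  increments:
    - [[0.02,0,-0.014],[0,0,0.055],0.03]
    - [[0.02,-0.001,-0.014],[0,0,0.055],0.03]
    - [[0.02,-0.002,-0.014],[0,0,0.055],0.03]
    - [[0.02,-0.003,-0.014],[0,0,0.055],0.03]
    - [[0.02,-0.004,-0.014],[0,0,0.055],0.03]
    - [[0.02,-0.005,-0.014],[0,0,0.055],0.03]
    - [[0.02,-0.006,-0.014],[0,0,0.055],0.03]
    - [[0.02,-0.008,-0.014],[0,0,0.055],0.03]

```text
time: 10.58
tool_pos: [0.5547, -0.0935, 0.2492]
ee_rot: [0.0, -0.604, 0.797, -0.0]
force: [0.6, -0.6, -1.1]
width: 0.0395
grip_force: 70.6
```

Call:
apply_moves:
  increments:
    - [[0,0,0],[0,0,0],0.03]
    - [[0,0,0],[0,0,0],0.03]

```text
time: 10.82
tool_pos: [0.5544, -0.0927, 0.248]
ee_rot: [-0.0, -0.605, 0.796, 0.0]
force: [-0.5, -0.5, -1.3]
width: 0.0398
grip_force: 70.6
```

```bash
python3 - <<'E'
from look import *
f=look("w6",.25);im=f["frame"];hsv=cv2.cvtColor(im,cv2.COLOR_BGR2HSV)
roi=np.zeros(im.shape[:2],bool);roi[:229]=1
m=(roi&(hsv[...,0]>8)&(hsv[...,0]<25)&(hsv[...,2]>110)&(hsv[...,1]>60)).astype(np.uint8)
m=cv2.morphologyEx(m,cv2.MORPH_CLOSE,np.ones((5,5)))
m=cv2.morphologyEx(m,cv2.MORPH_OPEN,np.ones((15,15)))
n,l,st,ce=cv2.connectedComponentsWithStats(m);print(st[1:],ce[1:].round())
i=min(range(1,n),key=lambda i:np.hypot(*(ce[i]-[320,110])));rect(f,l==i,.006,"mat",f["pose"])
E
```

```text
10.825 [ 0.5544 -0.0927  0.248 ] [-0.5 -0.5 -1.3] 0.03982001850188207 70.59877038002014
brass [322. 287.] [559.3 -71.4] [70.  46.1] 73.15
[[527.0, -98.0], [571.0, -112.0], [592.0, -45.0], [547.0, -31.0]]
[[    0     0   148    92 10294]
 [  499     0    94    65  3104]
 [  598     0    38    33   876]
 [  273    18    92   165 14405]
 [   72   170    79    59  3390]
 [  568   202    28    24   575]] [[ 61.  40.]
 [549.  32.]
 [617.  15.]
 [319.  98.]
 [112. 203.]
 [582. 213.]]
mat [319. 101.] [ 533.8 -171.3] [200. 111.] 74.39
[[453.0, -253.0], [560.0, -283.0], [614.0, -90.0], [507.0, -60.0]]
```

View pics/w6.png

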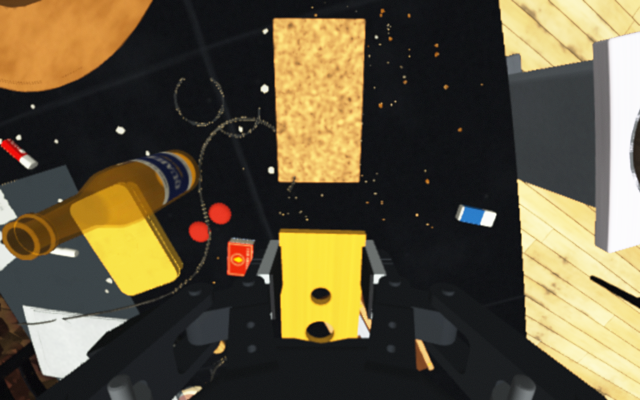

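The cork mat (centre at about (319,101)) lies straight ahead, aligned with the held plate.

```bash
python3 -c "
from plan import *
plan([.5226,-.2116,.03],[-.269,-.963],8)"
```

```text
turn total [0.0008 0.0001 0.0021] shift world [-0.0318 -0.1192 -0.2179]
[[0.0154, -0.0002, 0.0272], [0.0001, 0.0, 0.0003]]
[[0.0154, -0.0002, 0.0272], [0.0001, 0.0, 0.0003]]
[[0.0154, -0.0002, 0.0272], [0.0001, 0.0, 0.0003]]
[[0.0154, -0.0002, 0.0272], [0.0001, 0.0, 0.0003]]
[[0.0154, -0.0002, 0.0272], [0.0001, 0.0, 0.0003]]
[[0.0154, -0.0002, 0.0272], [0.0001, 0.0, 0.0003]]
[[0.0154, -0.0002, 0.0272], [0.0001, 0.0, 0.0003]]
[[0.0154, -0.0002, 0.0272], [0.0001, 0.0, 0.0003]]
```

Call:
apply_moves:
  increments:
    - [[0.02,0,0.02],[0,0,0.002],0.03]
    - [[0.025,0,0.03],[0,0,0],0.03]
    - [[0.025,0,0.03],[0,0,0],0.03]
    - [[0.025,-0.001,0.035],[0,0,0],0.03]
    - [[0.02,0,0.035],[0,0,0],0.03]
    - [[0.008,0,0.03],[0,0,0],0.03]
    - [[0,0,0.022],[0,0,0],0.03]
    - [[0,0,0.01],[0,0,0],0.03]

```text
time: 11.88
tool_pos: [0.5218, -0.211, 0.0347]
ee_rot: [-0.001, -0.605, 0.797, 0.001]
force: [0.5, -0.0, -1.6]
width: 0.0396
grip_force: 70.6
```

Call:
apply_moves:
  increments:
    - [[0,0,0],[0,0,0],0.03]
    - [[0,0,0],[0,0,0],0.03]

```text
time: 12.12
tool_pos: [0.5235, -0.2113, 0.0372]
ee_rot: [0.0, -0.605, 0.797, -0.0]
force: [0.9, -0.9, -0.7]
width: 0.0401
grip_force: 70.6
```

```bash
python3 -c "
from plan import *
plan([.5226,-.2116,.01],[-.269,-.963],1)"
```

```text
turn total [-0.0013  0.0001  0.0002] shift world [-0.0009 -0.0003 -0.0272]
[[0.0005, 0.0009, 0.0272], [-0.0013, 0.0001, 0.0002]]
```

Call:
apply_moves:
  increments:
    - [[0.001,0.001,0.01],[0,0,0],0.03]
    - [[0,0,0.01],[0,0,0],0.03]
    - [[0,0,0.006],[0,0,0],0.03]
    - [[0,0,0.003],[0,0,0],0.03]
    - [[0,0,0],[0,0,0],0.03]

```text
time: 12.75
tool_pos: [0.5214, -0.2123, 0.007]
ee_rot: [-0.0, -0.604, 0.797, 0.0]
force: [-0.1, -0.2, -2.2]
width: 0.0392
grip_force: 70.6
```

Call:
apply_moves:
  increments:
    - [[0,0,0.002],[0,0,0],0.03]
    - [[0,0,0],[0,0,0],0.03]

```text
time: 13.0
tool_pos: [0.5215, -0.2123, 0.0053]
ee_rot: [0.0, -0.604, 0.797, -0.0]
force: [-0.6, 0.3, -1.2]
width: 0.0399
grip_force: 70.6
```

Call:
apply_moves:
  increments:
    - [[0,0,0.002],[0,0,0],0.03]
    - [[0,0,0],[0,0,0],0.03]

```text
time: 13.25
tool_pos: [0.5218, -0.2123, 0.0047]
ee_rot: [0.0, -0.605, 0.797, -0.0]
force: [-3.8, 3.0, 12.8]
width: 0.0396
grip_force: 78.2
```

Call:
apply_moves:
  increments:
    - [[0,0,-0.001],[0,0,0],0.03]
    - [[0,0,0],[0,0,0],0.03]
  force: 20

```text
time: 13.5
tool_pos: [0.5218, -0.2123, 0.0048]
ee_rot: [0.0, -0.604, 0.797, -0.0]
force: [-2.1, 1.7, 6.8]
width: 0.04
grip_force: 74.6
```

Call:
apply_moves:
  increments:
    - [[0,0,0],[0,0,0],0.042]
    - [[0,0,0],[0,0,0],0.046]
    - [[0,0,0],[0,0,0],0.052]
    - [[0,0,0],[0,0,0],0.07]
    - [[0,0,0],[0,0,0],0.08]
    - [[0,0,-0.015],[0,0,0],0.08]
    - [[0,0,-0.03],[0,0,0],0.08]
    - [[0,0,-0.05],[0,0,0],0.08]

```text
time: 14.5
tool_pos: [0.5205, -0.2122, 0.1]
ee_rot: [-0.001, -0.604, 0.797, 0.001]
force: [0.8, 0.3, -0.4]
width: 0.0799
grip_force: 0.0
```

Call:
apply_moves:
  increments:
    - [[-0.04,0,-0.05],[0,0,0],0.08]
    - [[-0.05,0,-0.05],[0,0,0],0.08]
    - [[-0.05,0,-0.04],[0,0,0],0.08]
    - [[0,0,0],[0,0,0],0.08]
    - [[0,0,0],[0,0,0],0.08]

```text
time: 15.12
tool_pos: [0.5566, -0.0849, 0.2318]
ee_rot: [0.0, -0.605, 0.797, 0.0]
force: [-0.2, -0.0, -0.3]
width: 0.0803
grip_force: 0.0
```

```bash
python3 - <<'E'
from look import *
f=look("w7",.011);im=f["frame"];hsv=cv2.cvtColor(im,cv2.COLOR_BGR2HSV)
t=manip.grab_frame("scene")["frame"];c=cv2.resize(t[150:260,230:390],None,fx=2.5,fy=2.5);o=np.zeros((400+c.shape[0]-200,800,3),np.uint8)
o=np.zeros((600,640,3),np.uint8);o[:320]=im[:320];o[325:600,:400]=c;cv2.imwrite("pics/w7c.png",o)
X=np.array([-.269,-.963]);C=np.array([533.8,-171.3])
E
```

```text
15.125 [ 0.5566 -0.0849  0.2318] [-0.2 -0.  -0.3] 0.08026090708241268 0.0
brass [120. 243.] [857.4 -64.9] [110.6 162.6] 5.84
[[794.0, 10.0], [811.0, -151.0], [921.0, -140.0], [904.0, 22.0]]
```

View pics/w7c.png

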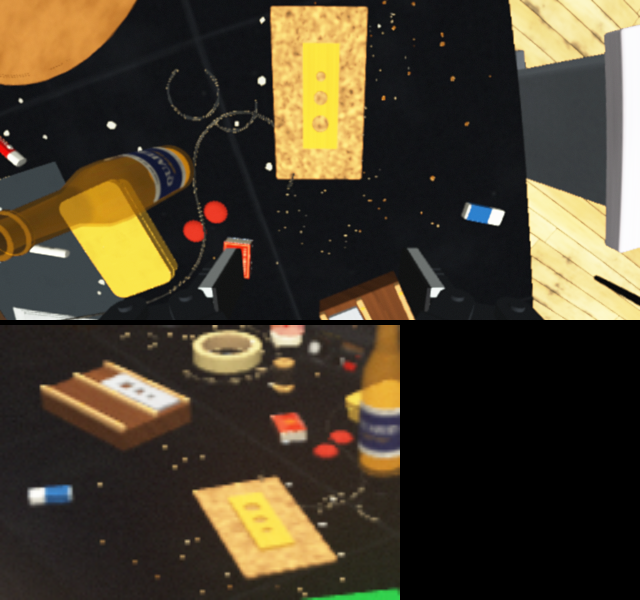

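The brass lies flat on the cork (cols 303–339, rows 42–149), lengthwise and in the middle. The steel is still in its channel. I'll check the centring numerically.

```bash
python3 - <<'E'
from m import *
f=np.load("pics/w7.npy",allow_pickle=True).item();im=f["frame"];P=f["pose"];hsv=cv2.cvtColor(im,cv2.COLOR_BGR2HSV)
roi=np.zeros(im.shape[:2],bool);roi[:182,268:370]=1
rect(f,roi&(hsv[...,0]>22)&(hsv[...,0]<32)&(hsv[...,1]>150)&(hsv[...,2]>150),.011,"brass",P)
m=cv2.morphologyEx((roi&(hsv[...,2]>100)).astype(np.uint8),cv2.MORPH_CLOSE,np.ones((5,5)))
rect(f,cv2.morphologyEx(m,cv2.MORPH_OPEN,np.ones((15,15))),.006,"mat",P)
E
```

```text
brass [321.  96.] [ 531.9 -171.3] [120.5  43.1] 73.83
[[494.0, -223.0], [536.0, -235.0], [569.0, -119.0], [528.0, -107.0]]
mat [320.  94.] [ 534.2 -171.2] [200.1 111.4] 74.29
[[453.0, -252.0], [561.0, -283.0], [615.0, -90.0], [508.0, -60.0]]
```

It is centred to about 2 mm and 0.5°, so I'm handing in.

```bash
python3 -c "
from workcell import manip
print(manip.close_job())"
```

```text
the job is handed in; nothing more can be done
None
```

The brass template was slid out about 4 cm, lifted by that end and laid flat on the cork mat, about 2 mm off centre and half a degree off lengthwise; the steel template is still in its channel, and the job was handed in at about 15 s.

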